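# Lock the organizer lid with its press-and-slide latch

## Robot

A 6-joint arm with a two-finger parallel gripper is mounted at the origin on the work surface. World frame = base frame: x ahead of the robot, y to its left, z up, the work surface at z = 0. Lengths are in m, angles in degrees, forces in N, time in s.
With the tool pointing down it reaches from about 0.375 to 0.9 m from the base axis. Payload 3.1 kg.
Tool frame: the origin (TCP) lies at the very end of the fingers, on their centre line; the grasp point (between the pads) lies bot.grip_point_offset behind it (bot.grip_point_offset is the distance from the TCP to the grasp point, in m); z points along the fingers, y is the line along which they close (so a half turn about z gives the same grasp; the last joint's range is limited). The gripper opens to 87 mm and grips with 3 to 60 N. Pads are 19 mm wide; open, the fingers measure 117 mm over their backs; the gripper's body (75 mm by 190 mm) begins 51 mm behind the grasp point.
Start: joints at [-77.607, 30.224, 82.088, -0, 67.689, -10.227], TCP at [0.24, -0.577, 0.19] pointing down, gripper open.
Joint ranges: [-176.69, 176.69], [-43.24, 126.21], [12.49, 139.97], [-82, 262], [0, 151.66], [-163.58, 163.58]. Speed limits (degrees/s): [159.86, 159.86, 180, 180, 180, 180].

## Interface

Orientations are given as a 3x3 rotation matrix whose columns are the frame's x, y, z axes.
In Python, from rig import bot, viewer, ticket gives the robot as it stands.
- The arm moves only by the tool servo_tool, never from a script. Its argument "targets" is a list of rows, each an object with "offset": the shift along the tool's x, y, z in m, a list of three; "dr": the turn, a rotation vector about the tool's x, y, z in degrees, a list of three. In form: [{"offset": [x, y, z], "dr": [ax, ay, az]}, ...]. A call has 1 to 20 rows; each row is the pose to reach, as a shift and turn from the pose commanded when the call began, along the tool's axes at that moment; what a row does not reach only later rows make up. A row lasts 1/12 s, in which the tool goes at most 41.7 mm and 7.16 degrees, less where a joint would pass 70% of its speed; a pose out of reach is approached as far as the arm can. A call with a gripper value outside its range is refused whole. "gripper" is the gripper command: -1 is fully open, 1 is shut, values between are in proportion, set as the call begins (left out, the last holds). The fingers move at their own pace and stop on an object; the grip force is fixed at half the most. Time passes only in rows, so rows that repeat a pose let the fingers close. It gives the time, the measured TCP pose, the force, the opening and the grip force at its end, in the units of the state.
- bot.read_state(): the state, without advancing time (a new reading comes with each control period).
- viewer.capture(name): name is "scene" or "top" or "wrist"; returns a dict with "color" (384x512x3 uint8, red, green, blue), "camera_matrix" (3x3 intrinsics, pixels), "k1" (the pictures are not rectified: a ray, as slopes to the right and down, at radius r is drawn at 1 + k1 r^2 times it, then the intrinsics apply), "R" (3x3) and "t" (3): a world point X has camera coordinates R X + t. Camera axes: x right, y down, z forward; pixel columns grow to the right and rows downward; lengths in m; the calibration is good to about 2 mm. A picture is of the moment at which its call begins. There is no depth.
- ticket.hand_in(): hands the job in; it is judged then, once.
The state is a dict: "time_s": time; "joint_positions": joint angles; "qvel": joint speeds; "tau": joint torques, N m; "position": TCP position; "tcp_rot": TCP orientation; "force": force on the tool from outside, world axes, zero at the start; "moment": the same for the moment, N m; "opening": opening from 0.0 (shut) to 1.0 (fully open); "grasp_force": force on a finger pad.
Only numpy, scipy, OpenCV 4.12 (cv2) and the standard library are available. Lean on these libraries where they do the work, as an engineer would, in place of code of your own. Each camera call takes 0.05 s, during which the arm holds its last target. There are 200 camera calls.

## Task

Lock the drawer organizer's lid: push the spring plunger of its latch down until it just bottoms, then, keeping it down, slide the keeper all the way across under the strike bar so that its nib catches behind the bar and traps the plunger, and let go. Press and slide gently, since neither the stop nor the bar may be forced, and leave the other things on the counter where they are.

Things in the scene. Friction and masses are not known exactly. Their poses are not given: they have to be found in the camera images.
- organizer: wooden drawer organizer, 200 (its x) x 280 (its y) x 66 mm high, lid folded shut, fixed to the counter; origin at the centre of its underside, z up, lid hinges at +x. On the lid, 45 mm to -x and 30 mm to -y of the middle, stands the latch: a square aluminium sleeve 40 mm wide, in it the square steel plunger, on whose head rides the steel keeper, which slides to the organizer's +y.
- strike (a point): point on the lid's top, midway between the posts of the strike bar: a steel bridge on the lid, bar 44 mm long in x, 6 mm thick in y, 25 mm high, 56 mm to +y of the plunger's axis. The keeper's tongue and nib pass under the bar only within the last 1.5 mm of stroke above the plunger's stop; higher up they run against the bar. Bar and stop bear 25 N at most.
- grip (a point): centre of the keeper's upright grip block, 14 (organizer's x) x 22 (y) x 26 mm high; moves with the keeper. The block stands on the keeper plate, 44 (x) x 32 (y) x 5 mm, whose upper face is 13 mm below this point and can bear the fingertips. From the plate a tongue 20 mm wide points to +y, with a raised nib 6 mm long, 3 mm high at its end. Fingers closing along x have the most room.
- plunger (a joint): how far the plunger is pushed down, m: 0 = sprung out. Its hard-rubber stop (20 N/mm) lies 7 to 25 mm down, different in every organizer; no reading tells it, so it must be felt. The spring pushes back with 4 N at first and 0.25 N more per mm (6 to 10 N at the stop). Let go, it rises by itself, damped, unless trapped; trapped, it rests about 4.5 mm above its stop, tongue against the bar.
- keeper (a joint): how far the keeper has slid along the organizer's +y, m: starts at 0 to 0.003; 0.021 = fully across, at its end stop. About 1 N of friction; it stays where it is left. The tongue meets the bar at 0.005; the nib is past the bar from 0.017 on.
- bowl: bystander: small white ceramic bowl of steel screws, 110 mm wide, 45 mm high; origin at the centre of its underside; leave alone
- pitcher: bystander: blue plastic blender pitcher, 124 mm wide, 190 mm high, handle to its -y, small spout to its +y; origin at the centre of its underside; leave alone
- coupling: bystander: round aluminium coupling piece, 44 mm wide, 34 mm high; origin at the centre of its underside; leave alone
- brush: bystander: yellow plastic brush, 170 mm long, lying along its x; leave alone

How it is judged (in metres and radians):
On the way, in this order (a step that is already met when the one before it is completed fails the run):
1. the plunger is pushed in (5.5 mm or more) with the keeper still short of the bar (value of joint plunger above 0.0055 m and value of joint keeper below 0.0065 m), for 0.1 s.
2. the keeper is slid across under the bar, past 16.5 mm, with the plunger in (value of joint keeper above 0.0165 m and value of joint plunger above 0.002 m), for 0.2 s.
At the end, for the whole second after the job is handed in: the keeper stands across, 16.5 mm or more along its slide with its nib behind the strike bar, the plunger is held in by it (2 mm or more below its sprung-out height) with nobody pressing, and both are at rest (under 5 mm/s) (all of step 2 and velocity of joint plunger between -0.005 and 0.005 m/s and velocity of joint keeper between -0.005 and 0.005 m/s); the robot touches nothing.
It fails at once if the organizer, its strike bar or the stop inside the latch takes more than 25 N (plunger rammed against its stop, keeper rammed against the bar, or lid pressed) (contact force between organizer and anything else above 25 N).
It fails at once if the bowl of screws is moved by more than 20 mm (distance of bowl from where it was at the start of the episode above 0.02 m).
It fails at once if the blender pitcher is moved by more than 20 mm (distance of pitcher from where it was at the start of the episode above 0.02 m).
It fails at once if the aluminium coupling is moved by more than 20 mm (distance of coupling from where it was at the start of the episode above 0.02 m).
It fails at once if the brush is moved by more than 20 mm (distance of brush from where it was at the start of the episode above 0.02 m).
It also fails if it takes over 35 s, if anything falls off the work surface, if the arm or the gripper's body presses on something with over 40 N, if the wrist force passes 120 N, or if a joint passes its speed limit or range.

## Working session

There is one attempt and no reset: what is moved stays moved. The work goes in short steps, Python scripts to look and compute and a tool call to move; the robot and the scene stay as the last step left them, time stands still between calls to the robot, and variables do not carry over. Pictures are saved under pics/ and viewed, at most 10 in all, crops included, and the job is handed in when it is done.

Besides the shell and the picture viewer there is one more tool, called after ">>>" as name([rows], argument=value, ...), one row to a line, values as JSON. servo_tool: Moves the arm, as the interface text tells. Its arguments: {"type":"object","properties":{"targets":{"type":"array"},"gripper":{"type":"number"}},"required":["targets"]}

```bash
mkdir -p pics
cat > h.py <<'E'
import numpy as np, cv2
from rig import bot, viewer, ticket
def snap(n,f,crop=None,s=1):
    d=viewer.capture(n); im=cv2.cvtColor(d["color"],cv2.COLOR_RGB2BGR)
    np.savez('pics/'+f+'.npz',K=d["camera_matrix"],k1=d["k1"],R=d["R"],t=d["t"],im=im)
    if crop: im=im[crop[1]:crop[3],crop[0]:crop[2]]
    cv2.imwrite('pics/'+f+'.png',cv2.resize(im,None,fx=s,fy=s,interpolation=cv2.INTER_CUBIC))
def ray(f,u,v):
    d=np.load('pics/'+f+'.npz'); K=d['K']; k=float(d['k1'])
    p=cv2.undistortPoints(np.array([[[u,v]]],float),K,np.array([k,0,0,0,0.]))[0,0]
    R=d['R'];return -R.T@d['t'], R.T@np.array([p[0],p[1],1])
def atz(f,u,v,z):
    c,r=ray(f,u,v); return c+r*(z-c[2])/r[2]
def proj(f,X):
    d=np.load('pics/'+f+'.npz')
    return cv2.projectPoints(np.atleast_2d(X).astype(float),cv2.Rodrigues(d['R'])[0],d['t'],d['K'],np.array([float(d['k1']),0,0,0,0.]))[0][:,0]
E
python3 - <<'E'
from h import *
snap('top','top0',s=1.5);snap('scene','scene0',s=1.5)
s=bot.read_state();print(s['tcp_rot'],s['position'],s['force'],bot.grip_point_offset,s['time_s'])
E
```

```text
[[ 9.23072774e-01  3.84625126e-01 -4.07778856e-04]
 [ 3.84625158e-01 -9.23070776e-01  1.95712199e-03]
 [ 3.76349549e-04 -1.96340803e-03 -9.99998002e-01]] [ 0.24027268 -0.57617505  0.18885872] [0.80605733 0.10474301 0.0718083 ] 0.0187 0.1
```

View pics/top0.png

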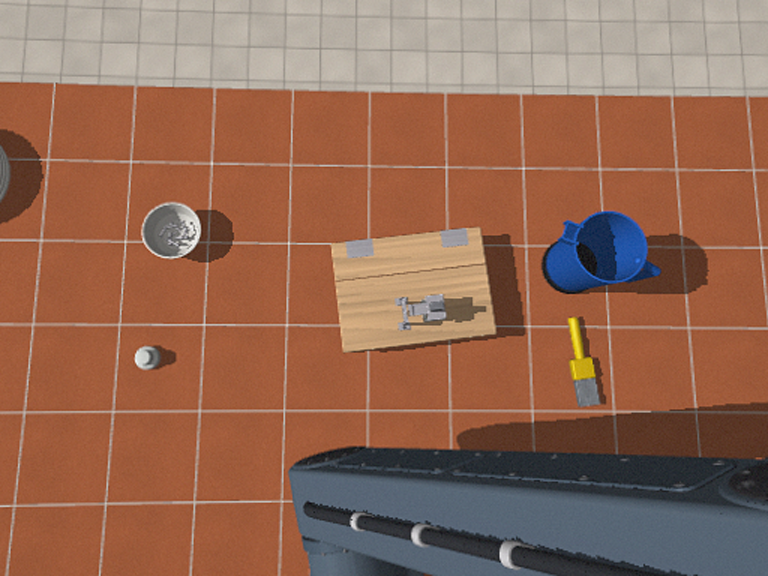

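View pics/scene0.png

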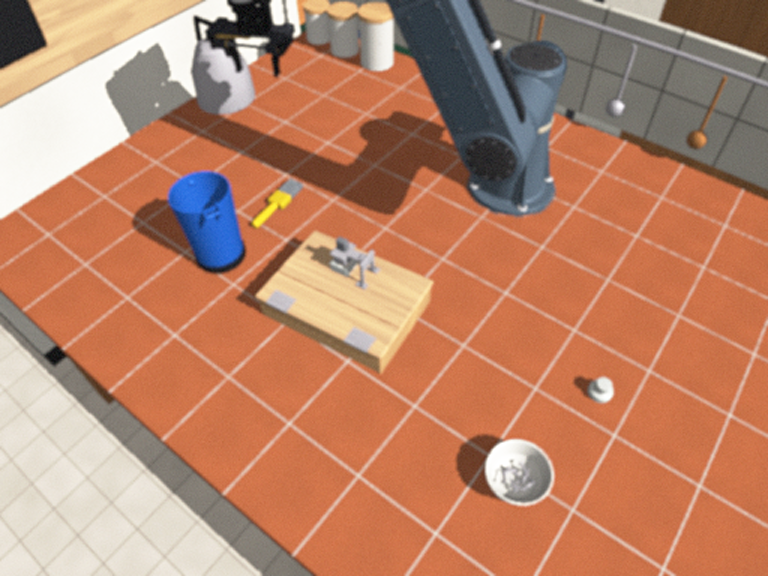

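The top view shows the organizer with lid corners near (332,244), (480,228), (496,333), (344,352). The strike bar is at about (403,312) and the latch at about (433,307), so organizer +y points left. The pitcher is right of it, while the bowl and coupling are far to the left.

Run:
```python
from h import *
P=[atz('top0',u/1.5,v/1.5,.066)[:2] for u,v in [(332,244),(480,228),(496,333),(344,352)]]
print(np.round(P,4))
for i in range(4): print(np.linalg.norm(P[i]-P[(i+1)%4]))
c=np.mean(P,0); y=(P[0]-P[1])+(P[3]-P[2]); y/=np.linalg.norm(y); x=np.array([y[1],-y[0]])
print('c',c,'yaw',np.degrees(np.arctan2(x[1],x[0])))
lat=c-.045*x-.03*y; print('latch',lat,'strike',lat+.056*y)
print('strike px',proj('top0',[*(lat+.056*y),.091])*1.5)
print('pitcher', atz('top0',610/1.5,247/1.5,.19))
for z in(.1,.13,.15): print(z,atz('top0',437/1.5,303/1.5,z))
R=bot.read_state()['tcp_rot']; T=bot.read_state()['position']
w=viewer.capture('wrist'); C=-w['R'].T@w['t']; print('wrist cam in tool',R.T@(C-T),'dir',R.T@w['R'].T)
```

```text
[[ 0.6085  0.0681]
 [ 0.6422 -0.2118]
 [ 0.4435 -0.2365]
 [ 0.4078  0.0434]]
0.2818530930802652
0.20023822517517564
0.28223223374669376
0.20227413166971886
c [ 0.52550981 -0.08419653] yaw 7.067611754080039
latch [ 0.48454295 -0.11950541] strike [ 0.47765268 -0.06393091]
strike px [[403.69795508 312.75465689]]
pitcher [ 0.58037488 -0.40133093  0.19      ]
0.1 [ 0.4946935  -0.12322353  0.1       ]
0.13 [ 0.49129636 -0.11902268  0.13      ]
0.15 [ 0.48903161 -0.11622211  0.15      ]
wrist cam in tool [ 0.06564376 -0.00072898 -0.19430467] dir [[-9.03703507e-04 -9.70106232e-01 -2.42678970e-01]
 [ 9.99999056e-01 -6.25568736e-04 -1.22315718e-03]
 [ 1.03478003e-03 -2.42679846e-01  9.70105882e-01]]
```

>>> servo_tool([
  {"offset": [0.025,-0.02,-0.002],"dr": [0,0,-4]},
  {"offset": [0.05,-0.041,-0.004],"dr": [0,0,-9]},
  {"offset": [0.075,-0.061,-0.006],"dr": [0,0,-14]},
  {"offset": [0.1,-0.082,-0.008],"dr": [0,0,-19]},
  {"offset": [0.125,-0.102,-0.01],"dr": [0,0,-24]},
  {"offset": [0.15,-0.122,-0.012],"dr": [0,0,-29]},
  {"offset": [0.175,-0.143,-0.014],"dr": [0,0,-34]},
  {"offset": [0.2,-0.163,-0.016],"dr": [0,0,-39]},
  {"offset": [0.225,-0.183,-0.018],"dr": [0,0,-44]},
  {"offset": [0.25,-0.204,-0.02],"dr": [0,0,-49]},
  {"offset": [0.275,-0.224,-0.02],"dr": [0,0,-54]},
  {"offset": [0.3,-0.245,-0.02],"dr": [0,0,-59]},
  {"offset": [0.325,-0.265,-0.02],"dr": [0,0,-64]},
  {"offset": [0.35,-0.285,-0.02],"dr": [0,0,-69]},
  {"offset": [0.375,-0.306,-0.02],"dr": [0,0,-73]},
  {"offset": [0.39,-0.318,-0.02],"dr": [0,0,-74]},
  {"offset": [0.398,-0.324,-0.02],"dr": [0,0,-74.5]},
  {"offset": [0.401,-0.327,-0.02],"dr": [0,0,-74.5]},
  {"offset": [0.401,-0.327,-0.02],"dr": [0,0,-74.5]},
], gripper=-1)

```text
time_s: 1.73
position: [0.4848, -0.1205, 0.2096]
tcp_rot: [[-0.125, 0.992, -0.0], [0.992, 0.125, -0.0], [-0.0, -0.0, -1.0]]
force: [0.2, -0.5, 0.0]
opening: 1.0
grasp_force: 0.0
```

Run:
```python
from h import *
snap('wrist','w1',s=1.5);snap('scene','s1',crop=(180,130,310,230),s=6)
s=bot.read_state();print(s['tcp_rot'],s['position'],s['force'],s['time_s'])
```

```text
[[-1.22984349e-01  9.92408483e-01 -5.02263747e-04]
 [ 9.92408544e-01  1.22984139e-01 -4.28167029e-04]
 [-3.63146117e-04 -5.51108677e-04 -9.99999782e-01]] [ 0.48441937 -0.12169603  0.20963893] [ 0.19610392 -0.05338523  0.49296417] 1.8333
```

View pics/w1.png

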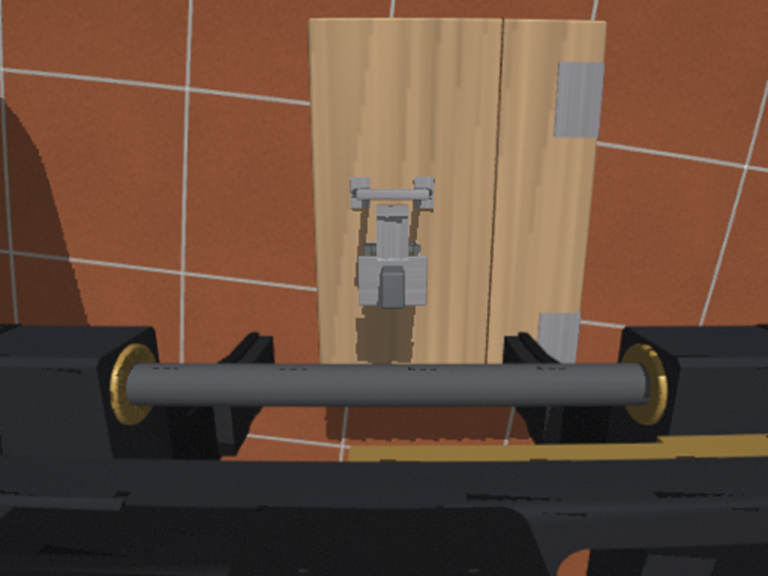

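The wrist view shows the bar at (393,194), the keeper plate from (358,257) to (427,305), the grip block near (393,287), and the nib near (393,210), short of the bar.

Run:
```python
from h import *
im=np.load('pics/w1.npz')['im'][110:215,215:310]
a=cv2.resize(im,None,fx=5.5,fy=5.5,interpolation=cv2.INTER_CUBIC)[:577]
b=cv2.imread('pics/s1.png'); print(a.shape,b.shape)
cv2.imwrite('pics/w1c.png',a)
```

```text
(577, 522, 3) (600, 780, 3)
```

View pics/w1c.png

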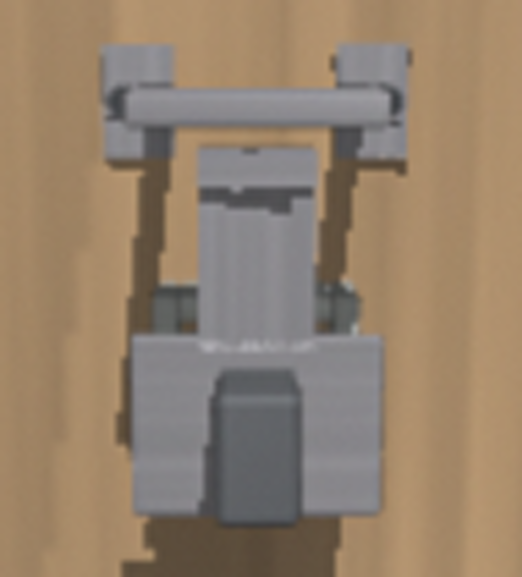

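View pics/s1.png

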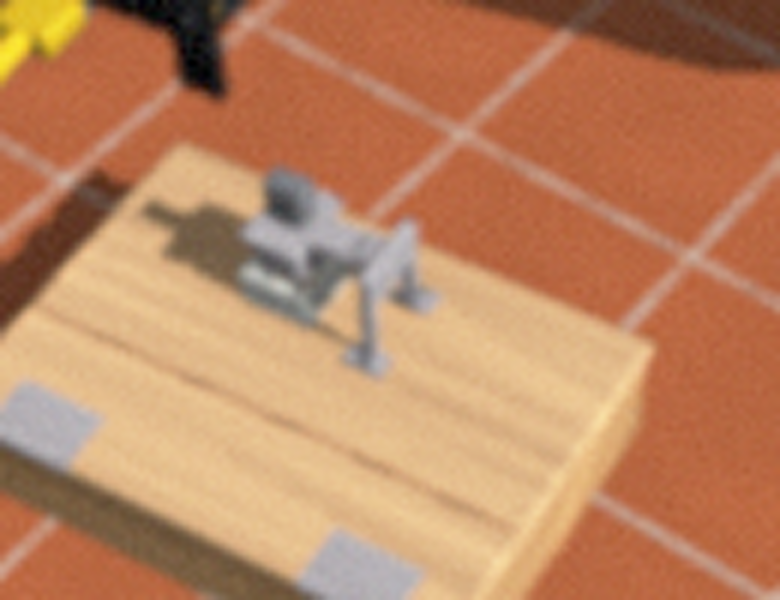

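The crop shows the plate corners at (133,337), (383,335), (385,515) and (133,515), the block top spanning (220..300, 400..522), and the bar top at (125..390, 90..125). The scene crop shows the keeper plate well above the sleeve, with the block top around (290,180).

Run:
```python
from h import *
s=bot.read_state();T=s['position'];R=s['tcp_rot']
f='w1'
def W(x,y,z): return atz(f,215+x/5.5,110+y/5.5,z)
for z in (.095,.10,.105,.11,.115,.12):
    a,b,c,d=[W(*p,z) for p in [(133,337),(383,335),(385,515),(133,515)]]
    g=W(260,461,z+.026); m=(a+b+c+d)/4
    print(z,'w',np.linalg.norm(a-b),np.linalg.norm(d-c),'dep',np.linalg.norm(a-d),'plate',m[:2],'blocktop',g[:2],'top w',np.linalg.norm(W(220,461,z+.026)-W(300,461,z+.026)))
b=W(258,100,.091);print('bar',b, 'len',np.linalg.norm(W(125,107,.091)-W(392,107,.091)))
# triangulate block top centre with scene view
c1,r1=ray('w1',215+260/5.5,110+461/5.5); 
for px in [(291,182)]:
    c2,r2=ray('s1',180+px[0]/6,130+px[1]/6)
    A=np.stack([r1,-r2],1); k=np.linalg.lstsq(A,c2-c1,rcond=None)[0]
    print('tri',c1+k[0]*r1,c2+k[1]*r2)
corn=[W(133,337,.1),W(383,335,.1)];e=corn[1]-corn[0];print('yaw',np.degrees(np.arctan2(e[1],e[0])))
```

```text
0.095 w 0.046745599271735216 0.04837504463735153 dep 0.03451479049026425 plate [ 0.48780312 -0.12114916] blocktop [ 0.48783758 -0.12157834] top w 0.013947654532259511
0.1 w 0.04598894738036325 0.04759201758046689 dep 0.0339561136969055 plate [ 0.48761125 -0.1200691 ] blocktop [ 0.48762747 -0.12039143] top w 0.013701140392067046
0.105 w 0.0452322954889913 0.04680899052358219 dep 0.033397436903546754 plate [ 0.48741938 -0.11898904] blocktop [ 0.48741735 -0.11920452] top w 0.01345462625187453
0.11 w 0.04447564359761933 0.04602596346669755 dep 0.032838760110188006 plate [ 0.48722751 -0.11790898] blocktop [ 0.48720724 -0.11801761] top w 0.013208112111682012
0.115 w 0.04371899170624737 0.04524293640981286 dep 0.032280083316829265 plate [ 0.48703564 -0.11682892] blocktop [ 0.48699713 -0.1168307 ] top w 0.012961597971489493
0.12 w 0.04296233981487536 0.04445990935292821 dep 0.03172140652347049 plate [ 0.48684377 -0.11574886] blocktop [ 0.48678701 -0.11564379] top w 0.012715083831296973
bar [ 0.48011437 -0.0612033   0.091     ] len 0.04901694707644263
tri [ 0.48700422 -0.11687078  0.14083115] [ 0.48499768 -0.11351375  0.13994993]
yaw 7.581319709851735
```

>>> servo_tool([
  {"offset": [0.001,0.001,0.01],"dr": [0,0,0]},
  {"offset": [0.002,0.002,0.025],"dr": [0,0,0]},
  {"offset": [0.003,0.003,0.04],"dr": [0,0,0]},
  {"offset": [0.0043,0.003,0.053],"dr": [0,0,0]},
  {"offset": [0.0043,0.003,0.06],"dr": [0,0,0]},
  {"offset": [0.0043,0.003,0.06],"dr": [0,0,0]},
  {"offset": [0.0043,0.003,0.06],"dr": [0,0,0]},
], gripper=0.4)

```text
time_s: 2.42
position: [0.4869, -0.1167, 0.1493]
tcp_rot: [[-0.123, 0.992, -0.001], [0.992, 0.123, 0.0], [0.0, -0.001, -1.0]]
force: [-0.8, 0.4, 0.2]
opening: 0.551
grasp_force: 0.0
```

Run:
```python
from h import *
snap('wrist','w2',crop=(150,70,350,220),s=4)
s=bot.read_state();T=s['position'];R=s['tcp_rot'];print(T,s['opening'],s['force'])
print('tip px in crop',(proj('w2',[T,T+R@[0,.013,0],T-R@[0,.013,0],T+R@[0,0,.035]])-[150,70])*4)
```

```text
[ 0.48746145 -0.11683789  0.14992806] 0.5162783402090668 [ 0.06535077 -0.82708953 -0.21125866]
tip px in crop [[441.17480553 612.22283909]
 [518.43939347 612.14229471]
 [363.91491502 612.26440944]
 [440.38583066 553.95408236]]
```

View pics/w2.png

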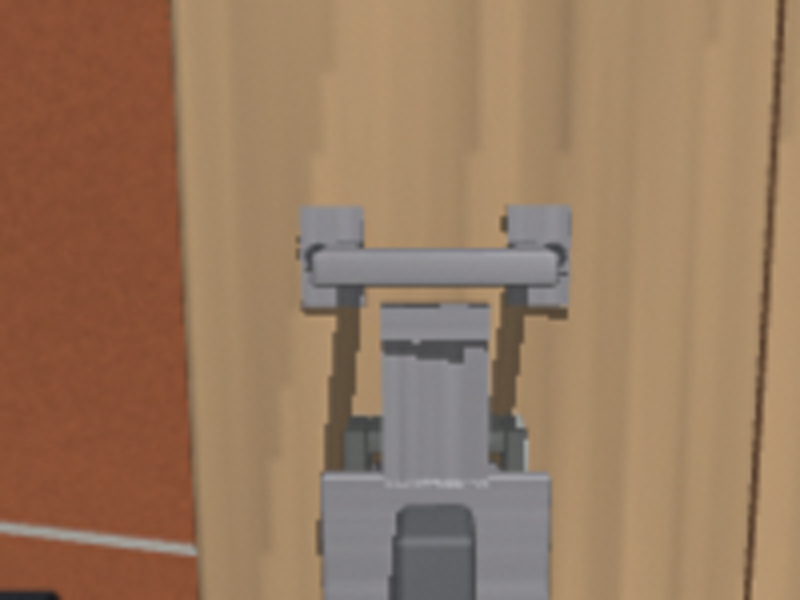

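The block's centre column is about 436 in the crop against the TCP's 441, so it is within 1 mm laterally. The nib is near (436,310), short of the bar at y 285.

>>> servo_tool([
  {"offset": [0,-0.0007,0.005],"dr": [0,0,0]},
  {"offset": [0,-0.0007,0.012],"dr": [0,0,0]},
  {"offset": [0,-0.0007,0.019],"dr": [0,0,0]},
  {"offset": [0,-0.0007,0.024],"dr": [0,0,0]},
  {"offset": [0,-0.0007,0.028],"dr": [0,0,0]},
  {"offset": [0,-0.0007,0.03],"dr": [0,0,0]},
  {"offset": [0,-0.0007,0.03],"dr": [0,0,0]},
  {"offset": [0,-0.0007,0.03],"dr": [0,0,0]},
], gripper=0.5)

```text
time_s: 3.13
position: [0.4866, -0.1162, 0.1196]
tcp_rot: [[-0.124, 0.992, -0.0], [0.992, 0.124, 0.0], [0.0, -0.0, -1.0]]
force: [0.1, -0.3, 0.2]
opening: 0.252
grasp_force: 0.0
```

>>> servo_tool([
  {"offset": [0,0,0.001],"dr": [0,0,0]},
  {"offset": [0,0,0.002],"dr": [0,0,0]},
  {"offset": [0,0,0.002],"dr": [0,0,0]},
  {"offset": [0,0,0.002],"dr": [0,0,0]},
], gripper=0.56)

```text
time_s: 3.47
position: [0.4866, -0.1163, 0.1178]
tcp_rot: [[-0.124, 0.992, 0.0], [0.992, 0.124, -0.0], [-0.0, 0.0, -1.0]]
force: [0.4, 0.7, 0.3]
opening: 0.224
grasp_force: 0.0
```

>>> servo_tool([
  {"offset": [0,0,0.001],"dr": [0,0,0]},
  {"offset": [0,0,0.002],"dr": [0,0,0]},
  {"offset": [0,0,0.002],"dr": [0,0,0]},
  {"offset": [0,0,0.002],"dr": [0,0,0]},
])

```text
time_s: 3.8
position: [0.4865, -0.1162, 0.1157]
tcp_rot: [[-0.124, 0.992, -0.0], [0.992, 0.124, 0.0], [0.0, -0.0, -1.0]]
force: [0.1, 0.0, 0.1]
opening: 0.217
grasp_force: 0.0
```

>>> servo_tool([
  {"offset": [0,0,0.001],"dr": [0,0,0]},
  {"offset": [0,0,0.0015],"dr": [0,0,0]},
  {"offset": [0,0,0.0015],"dr": [0,0,0]},
  {"offset": [0,0,0.0015],"dr": [0,0,0]},
])

```text
time_s: 4.13
position: [0.4865, -0.1162, 0.1142]
tcp_rot: [[-0.124, 0.992, -0.0], [0.992, 0.124, 0.0], [0.0, -0.0, -1.0]]
force: [-1.3, 0.0, 0.0]
opening: 0.216
grasp_force: 0.0
```

>>> servo_tool([
  {"offset": [0,0,0.001],"dr": [0,0,0]},
  {"offset": [0,0,0.002],"dr": [0,0,0]},
  {"offset": [0,0,0.002],"dr": [0,0,0]},
  {"offset": [0,0,0.002],"dr": [0,0,0]},
])

```text
time_s: 4.47
position: [0.4865, -0.1162, 0.1122]
tcp_rot: [[-0.124, 0.992, -0.0], [0.992, 0.124, 0.0], [0.0, -0.0, -1.0]]
force: [0.1, 0.4, 0.9]
opening: 0.218
grasp_force: 0.0
```

>>> servo_tool([
  {"offset": [0,0,0.001],"dr": [0,0,0]},
  {"offset": [0,0,0.002],"dr": [0,0,0]},
  {"offset": [0,0,0.002],"dr": [0,0,0]},
  {"offset": [0,0,0.002],"dr": [0,0,0]},
])

```text
time_s: 4.8
position: [0.4865, -0.1162, 0.1102]
tcp_rot: [[-0.124, 0.992, -0.0], [0.992, 0.124, 0.0], [0.0, -0.0, -1.0]]
force: [0.0, 0.4, 0.8]
opening: 0.218
grasp_force: 0.0
```

>>> servo_tool([
  {"offset": [0,0,0.001],"dr": [0,0,0]},
  {"offset": [0,0,0.002],"dr": [0,0,0]},
  {"offset": [0,0,0.002],"dr": [0,0,0]},
  {"offset": [0,0,0.002],"dr": [0,0,0]},
])

```text
time_s: 5.13
position: [0.4865, -0.1162, 0.1082]
tcp_rot: [[-0.124, 0.992, -0.0], [0.992, 0.124, 0.0], [0.0, -0.0, -1.0]]
force: [-0.1, 0.0, -0.1]
opening: 0.219
grasp_force: 0.0
```

Run:
```python
from h import *
snap('scene','s2',crop=(190,135,290,210),s=8); snap('wrist','w3',crop=(150,70,350,220),s=4)
a=cv2.imread('pics/s2.png');b=cv2.imread('pics/w3.png')
cv2.imwrite('pics/c3.png',np.hstack([cv2.resize(a,(400,300)),cv2.resize(b,(400,300))]))
print(bot.read_state()['force'],bot.read_state()['position'])
```

```text
[ 0.02567305 -0.24728696  0.11637185] [ 0.48653862 -0.11625667  0.10824299]
```

View pics/s2.png

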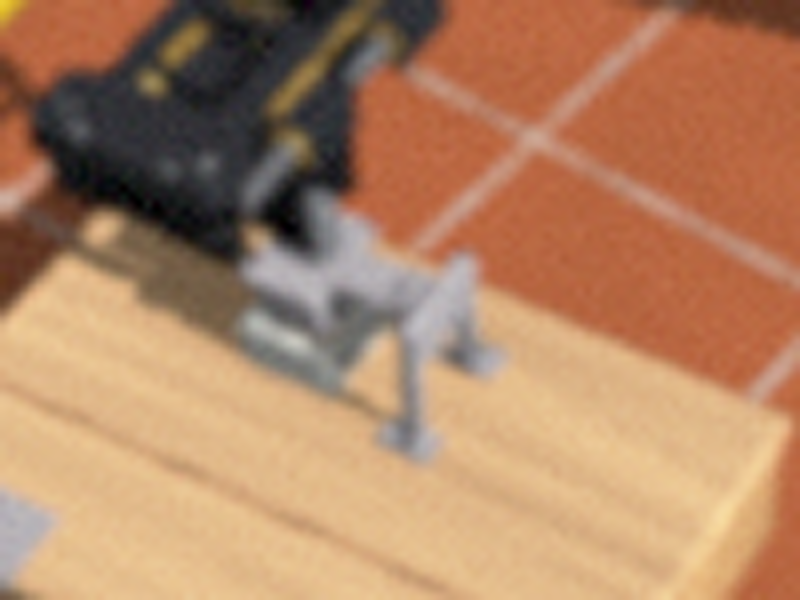

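The scene crop shows the fingers beside the block, tip near (258,240), just above the plate at (290,270). I'll keep descending.

>>> servo_tool([
  {"offset": [0,0,0.001],"dr": [0,0,0]},
  {"offset": [0,0,0.002],"dr": [0,0,0]},
  {"offset": [0,0,0.002],"dr": [0,0,0]},
  {"offset": [0,0,0.002],"dr": [0,0,0]},
])

```text
time_s: 5.57
position: [0.4865, -0.1162, 0.1062]
tcp_rot: [[-0.124, 0.992, -0.0], [0.992, 0.124, 0.0], [0.0, -0.0, -1.0]]
force: [-0.1, -0.4, 0.3]
opening: 0.221
grasp_force: 0.0
```

>>> servo_tool([
  {"offset": [0,0,0.001],"dr": [0,0,0]},
  {"offset": [0,0,0.0015],"dr": [0,0,0]},
  {"offset": [0,0,0.0015],"dr": [0,0,0]},
  {"offset": [0,0,0.0015],"dr": [0,0,0]},
])

```text
time_s: 5.9
position: [0.4865, -0.1163, 0.1047]
tcp_rot: [[-0.124, 0.992, -0.0], [0.992, 0.124, 0.0], [0.0, -0.0, -1.0]]
force: [-0.6, -0.6, -0.9]
opening: 0.222
grasp_force: 0.0
```

Run:
```python
from h import *
T=np.array([.4865,-.1162,.1082]);R=bot.read_state()['tcp_rot'].copy()
f=lambda X:np.round((proj('s2',X)-[190,135])*8)
print('tips',f([T+R@[0,.0097,0],T+R@[0,.025,0]]))
for z in(.095,.1,.105,.11): 
  P=T.copy();P[2]=z
  print(z,'plate corners +x+y,+x-y,-x+y',f([P+R@[.016,.022,0],P+R@[-.016,.022,0],P+R@[.016,-.022,0]]).tolist(), 'blocktop',f([P+[0,0,.026]]).tolist())
c,r=None,None
print('bar ends .091',f([np.array([.4787,-.0625,.091])+R@[0,s*.022,0] for s in(1,-1)]))
```

```text
tips [[292. 278.]
 [269. 306.]]
0.095 plate corners +x+y,+x-y,-x+y [[313.0, 341.0], [240.0, 308.0], [377.0, 263.0]] blocktop [[304.0, 238.0]]
0.1 plate corners +x+y,+x-y,-x+y [[312.0, 332.0], [239.0, 299.0], [376.0, 254.0]] blocktop [[302.0, 228.0]]
0.105 plate corners +x+y,+x-y,-x+y [[311.0, 323.0], [237.0, 290.0], [375.0, 245.0]] blocktop [[301.0, 219.0]]
0.11 plate corners +x+y,+x-y,-x+y [[310.0, 313.0], [236.0, 281.0], [375.0, 235.0]] blocktop [[300.0, 209.0]]
bar ends .091 [[404. 385.]
 [466. 306.]]
```

View pics/c3.png

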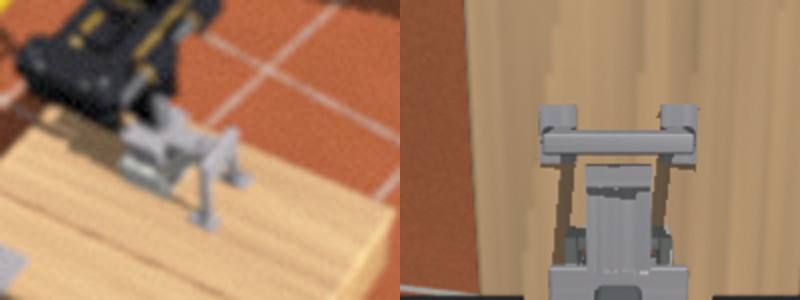

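Run:
```python
from h import *
C=[[.6085,.0681,.066],[.6422,-.2118,.066],[.4435,-.2365,.066],[.4078,.0434,.066]]
print(np.round(proj('scene0',C)*1.5))
# bar top height: wrist w1, scene s2
bw=(215+258/5.5,110+107/5.5); c1,r1=ray('w1',*bw)
c2,r2=ray('s2',190+435/8,135+290/8)
k=np.linalg.lstsq(np.stack([r1,-r2],1),c2-c1,rcond=None)[0];print('bar',c1+k[0]*r1,c2+k[1]*r2)
# wrist two heights: w1 vs w2 bar & plate front edge & block front top edge
def tri(a,b):
    c1,r1=ray('w1',215+a[0]/5.5,110+a[1]/5.5);c2,r2=ray('w2',150+b[0]/4,70+b[1]/4)
    k=np.linalg.lstsq(np.stack([r1,-r2],1),c2-c1,rcond=None)[0];return np.round([c1+k[0]*r1,c2+k[1]*r2],4).tolist()
print('barL',tri((125,107),(312,267)),'barR',tri((392,107),(560,267)))
print('plL',tri((133,337),(321,475)),'plR',tri((383,335),(549,475)),'nibfront',tri((258,150),(436,306)),'blk',tri((258,400),(435,540)))
print('foot',tri((139,45),(332,207)))
s=bot.read_state();print(s['position'],s['joint_positions'])
```

```text
[[379. 353.]
 [255. 292.]
 [314. 228.]
 [431. 278.]]
bar [ 0.47983314 -0.06163524  0.12285359] [ 0.47907146 -0.06070907  0.1228193 ]
barL [[0.4584, -0.0642, 0.128], [0.4582, -0.064, 0.128]] barR [[0.5016, -0.0589, 0.1245], [0.5017, -0.0588, 0.1245]]
plL [[0.4635, -0.1024, 0.122], [0.4631, -0.1023, 0.122]] plR [[0.5055, -0.0964, 0.1246], [0.5052, -0.0965, 0.1246]] nibfront [[0.4808, -0.0687, 0.1203], [0.4807, -0.0687, 0.1203]] blk [[0.4854, -0.1067, 0.1417], [0.4852, -0.1067, 0.1417]]
foot [[0.4565, -0.0541, 0.0766], [0.4564, -0.054, 0.0766]]
[ 0.48651777 -0.11625293  0.10469416] [-2.62587549e+01  2.81631308e+01  1.04575016e+02 -1.90203877e-03
  4.72680697e+01 -3.33792644e+01]
```

Run:
```python
from h import *
snap('wrist','w4',crop=(150,70,350,220),s=4)
g=lambda f,X:np.round((proj(f,X)-[150,70])*4).tolist()
X=[[.480,-.0617,.123],[.4637,-.1023,.118],[.5056,-.0965,.118],[.4808,-.0687,.1203],[.4565,-.0541,.07]]
for f in('w2','w3','w4'): print(f,g(f,X))
for z in(.1,.105,.11,.115): print(z,g('w3',[[.4637,-.1023,z],[.5056,-.0965,z],[.4808,-.0687,z+.002]]))
```

```text
w2 [[437.0, 268.0], [326.0, 471.0], [548.0, 468.0], [437.0, 306.0], [335.0, 207.0]]
w3 [[440.0, 286.0], [305.0, 530.0], [574.0, 526.0], [440.0, 332.0], [319.0, 211.0]]
w4 [[440.0, 287.0], [303.0, 536.0], [576.0, 532.0], [440.0, 335.0], [317.0, 211.0]]
0.1 [[316.0, 503.0], [562.0, 499.0], [439.0, 321.0]]
0.105 [[313.0, 510.0], [565.0, 506.0], [439.0, 324.0]]
0.11 [[310.0, 517.0], [568.0, 514.0], [439.0, 327.0]]
0.115 [[307.0, 525.0], [572.0, 521.0], [439.0, 330.0]]
```

View pics/w4.png

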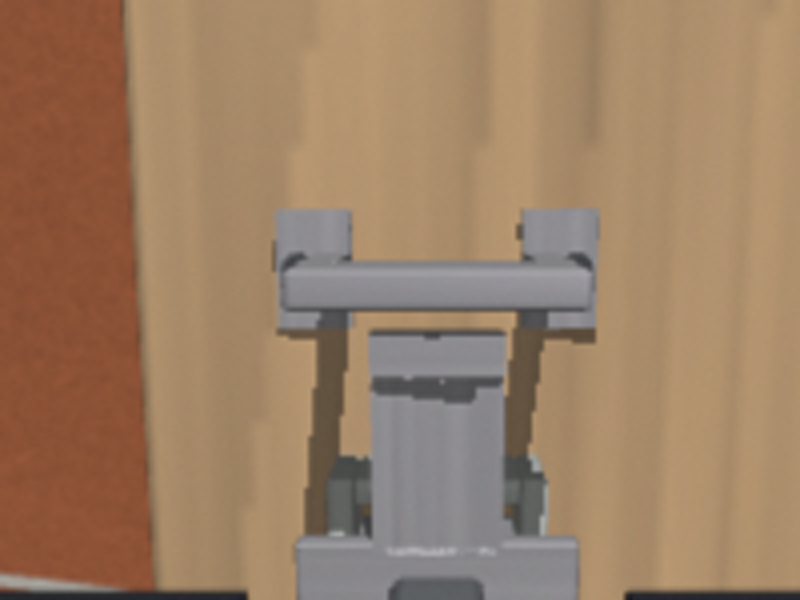

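The wrist crop shows the plate's front corners at (298,540) and (577,540), the nib at (436,335) and the bar at (436,285): nothing has been displaced yet.

Run:
```python
from h import *
for z in(.056,.066,.076,.09):
  a=atz('w1',310/1.5,18/1.5,z);b=atz('w1',606/1.5,20/1.5,z);print(z,a,b,np.linalg.norm(a-b))
s=bot.read_state();print(s['tau'],s['force'],s['moment'],s['opening'])
```

```text
0.056 [0.40837403 0.04932675 0.056     ] [0.61396355 0.0754244  0.056     ] 0.207239325634647
0.066 [0.41031642 0.04634454 0.066     ] [0.60999646 0.07169204 0.066     ] 0.20128242073733696
0.076 [0.41225882 0.04336233 0.076     ] [0.60602937 0.06795968 0.076     ] 0.19532551584002683
0.09 [0.41497816 0.03918724 0.09      ] [0.60047544 0.06273437 0.09      ] 0.18698584898379284
[-4.01186562e-04 -3.62545216e+01 -1.16089359e+01  3.17445933e-02
  7.44827511e-02 -5.19904734e-05] [-0.17108914 -0.15609799 -0.0295738 ] [-0.00034708 -0.08628882 -0.02152749] 0.22034148481335347
```

Run:
```python
from h import *
snap('scene','s4')
s=bot.read_state();T=s['position'];R=s['tcp_rot']
a=np.load('pics/s4.npz')['im'][135:195,200:265]; a=cv2.resize(a,None,fx=9,fy=9,interpolation=cv2.INTER_CUBIC)
b=np.load('pics/w4.npz')['im'][:, 150:350][140:384]; b=cv2.resize(b,None,fx=1,fy=1)
b=cv2.resize(b,(215,262))
X=[T+R@[0,.0097,0],T+R@[0,-.0097,0],T]
for p in proj('s4',X): cv2.circle(a,tuple(np.int32((p-[200,135])*9)),3,(0,0,255),-1)
for p in proj('w4',X): cv2.circle(b,tuple(np.int32((p-[150,140])*1.075)),2,(0,0,255),-1)
c=np.zeros((540,800,3),np.uint8);c[:540,:585]=a;c[:262,585:]=b
d=np.load('pics/s4.npz')['im'][60:260,150:330];c[270:540,585:]=cv2.resize(d,(215,270))
cv2.imwrite('pics/f4.png',c)
```

```text
(no output)
```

View pics/f4.png

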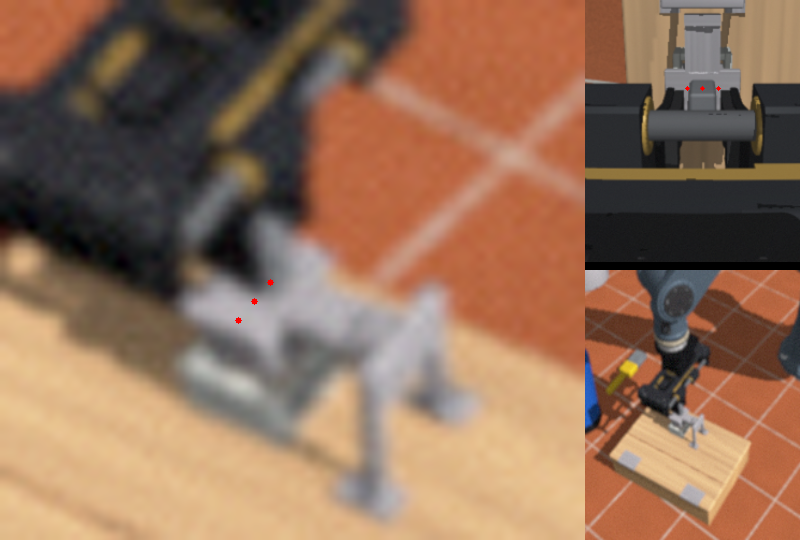

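The predicted tip dots fall on the keeper plate beside the block, and no contact force shows yet. Pressing the spring is harmless, so I'll keep feeling downward.

>>> servo_tool([
  {"offset": [0,0,0.0005],"dr": [0,0,0]},
  {"offset": [0,0,0.001],"dr": [0,0,0]},
  {"offset": [0,0,0.001],"dr": [0,0,0]},
])

```text
time_s: 6.25
position: [0.4865, -0.1162, 0.1037]
tcp_rot: [[-0.124, 0.992, -0.0], [0.992, 0.124, 0.0], [0.0, -0.0, -1.0]]
force: [-0.3, -0.8, 0.0]
opening: 0.225
grasp_force: 0.0
```

>>> servo_tool([
  {"offset": [0,0,0.0005],"dr": [0,0,0]},
  {"offset": [0,0,0.001],"dr": [0,0,0]},
  {"offset": [0,0,0.001],"dr": [0,0,0]},
])

```text
time_s: 6.5
position: [0.4865, -0.1162, 0.1026]
tcp_rot: [[-0.124, 0.992, -0.0], [0.992, 0.124, 0.0], [0.0, -0.0, -1.0]]
force: [-0.2, 0.6, 0.9]
opening: 0.22
grasp_force: 0.0
```

>>> servo_tool([
  {"offset": [0,0,0.0005],"dr": [0,0,0]},
  {"offset": [0,0,0.001],"dr": [0,0,0]},
  {"offset": [0,0,0.001],"dr": [0,0,0]},
])

```text
time_s: 6.75
position: [0.4865, -0.1162, 0.1017]
tcp_rot: [[-0.124, 0.992, -0.0], [0.992, 0.124, 0.0], [0.0, -0.0, -1.0]]
force: [0.2, -0.2, 0.3]
opening: 0.22
grasp_force: 0.0
```

>>> servo_tool([
  {"offset": [0,0,0.0005],"dr": [0,0,0]},
  {"offset": [0,0,0.001],"dr": [0,0,0]},
  {"offset": [0,0,0.001],"dr": [0,0,0]},
])

```text
time_s: 7.0
position: [0.4865, -0.1162, 0.1007]
tcp_rot: [[-0.124, 0.992, -0.0], [0.992, 0.124, 0.0], [0.0, -0.0, -1.0]]
force: [0.1, 0.6, -0.0]
opening: 0.222
grasp_force: 0.0
```

>>> servo_tool([
  {"offset": [0,0,0.0005],"dr": [0,0,0]},
  {"offset": [0,0,0.001],"dr": [0,0,0]},
  {"offset": [0,0,0.001],"dr": [0,0,0]},
])

```text
time_s: 7.25
position: [0.4865, -0.1162, 0.0997]
tcp_rot: [[-0.124, 0.992, -0.0], [0.992, 0.124, 0.0], [0.0, -0.0, -1.0]]
force: [-0.0, 0.2, -0.4]
opening: 0.22
grasp_force: 0.0
```

>>> servo_tool([
  {"offset": [0,0,0.0005],"dr": [0,0,0]},
  {"offset": [0,0,0.001],"dr": [0,0,0]},
  {"offset": [0,0,0.001],"dr": [0,0,0]},
])

```text
time_s: 7.5
position: [0.4865, -0.1162, 0.0987]
tcp_rot: [[-0.124, 0.992, -0.0], [0.992, 0.124, 0.0], [0.0, -0.0, -1.0]]
force: [-0.0, -0.1, 0.1]
opening: 0.219
grasp_force: 0.0
```

Run:
```python
from h import *
snap('wrist','w5');snap('scene','s5')
A=np.load('pics/w4.npz')['im'];B=np.load('pics/w5.npz')['im']
def tm(A,B,cx,cy,h=9,s=14):
    t=A[cy-h:cy+h+1,cx-h:cx+h+1];r=B[cy-h-s:cy+h+s+1,cx-h-s:cx+h+s+1]
    m=cv2.matchTemplate(r,t,cv2.TM_CCOEFF_NORMED);_,v,_,l=cv2.minMaxLoc(m);return (l[0]-s,l[1]-s,round(v,3))
for n,x,y in [('plL',298,540),('plR',577,540),('nib',436,335),('bar',290,285),('barR',590,285),('foot',280,212)]:
    print(n,tm(A,B,150+x//4,70+y//4))
for z in(.095,.105,.118): 
  X=[[.4637,-.1023,z],[.5056,-.0965,z]];print(z,(proj('w5',X)-proj('w4',X)).round(1).tolist())
X=[[.48,-.0617,z] for z in(.091,.123)];print((proj('w5',X)-proj('w4',X)).round(1).tolist(),(proj('w5',[[.4565,-.0541,.07]])-proj('w4',[[.4565,-.0541,.07]])))
a=np.load('pics/s2.npz')['im'].astype(int);b=np.load('pics/s5.npz')['im'].astype(int)
```

```text
plL (-1, 3, 0.987)
plR (1, 2, 0.928)
nib (0, 1, 0.995)
bar (-1, 1, 0.928)
barR (1, 1, 0.94)
foot (-1, 0, 0.997)
0.095 [[-0.8, 2.2], [1.0, 2.1]]
0.105 [[-0.9, 2.4], [1.0, 2.4]]
0.118 [[-1.0, 2.7], [1.2, 2.7]]
[[0.1, 0.5], [0.1, 0.8]] [[-0.75051074  0.07341439]]
```

>>> servo_tool([
  {"offset": [0,0,0.0005],"dr": [0,0,0]},
  {"offset": [0,0,0.001],"dr": [0,0,0]},
  {"offset": [0,0,0.001],"dr": [0,0,0]},
])

```text
time_s: 7.85
position: [0.4865, -0.1162, 0.0977]
tcp_rot: [[-0.124, 0.992, -0.0], [0.992, 0.124, 0.0], [0.0, -0.0, -1.0]]
force: [-0.7, -0.4, 0.3]
opening: 0.22
grasp_force: 0.0
```

>>> servo_tool([
  {"offset": [0,0,0.0005],"dr": [0,0,0]},
  {"offset": [0,0,0.001],"dr": [0,0,0]},
  {"offset": [0,0,0.001],"dr": [0,0,0]},
])

```text
time_s: 8.1
position: [0.4865, -0.1162, 0.0966]
tcp_rot: [[-0.124, 0.992, -0.0], [0.992, 0.124, 0.0], [0.0, -0.0, -1.0]]
force: [1.0, 0.1, -0.4]
opening: 0.22
grasp_force: 0.0
```

>>> servo_tool([
  {"offset": [0,0,0.0005],"dr": [0,0,0]},
  {"offset": [0,0,0.001],"dr": [0,0,0]},
  {"offset": [0,0,0.001],"dr": [0,0,0]},
])

```text
time_s: 8.35
position: [0.4865, -0.1162, 0.0957]
tcp_rot: [[-0.124, 0.992, -0.0], [0.992, 0.124, 0.0], [0.0, -0.0, -1.0]]
force: [0.3, -0.7, 0.1]
opening: 0.222
grasp_force: 0.0
```

>>> servo_tool([
  {"offset": [0,0,0.001],"dr": [0,0,0]},
  {"offset": [0,0,0.002],"dr": [0,0,0]},
  {"offset": [0,0,0.002],"dr": [0,0,0]},
])

```text
time_s: 8.6
position: [0.4864, -0.1162, 0.0935]
tcp_rot: [[-0.124, 0.992, -0.0], [0.992, 0.124, 0.0], [0.0, -0.0, -1.0]]
force: [-0.6, 0.5, 0.1]
opening: 0.221
grasp_force: 0.0
```

>>> servo_tool([
  {"offset": [0,0,0.001],"dr": [0,0,0]},
  {"offset": [0,0,0.002],"dr": [0,0,0]},
  {"offset": [0,0,0.002],"dr": [0,0,0]},
])

```text
time_s: 8.85
position: [0.4864, -0.1162, 0.0916]
tcp_rot: [[-0.124, 0.992, -0.0], [0.992, 0.124, 0.0], [0.0, -0.0, -1.0]]
force: [-0.6, -0.3, 0.6]
opening: 0.22
grasp_force: 0.0
```

Run:
```python
from h import *
snap('wrist','w6')
s=bot.read_state();T=s['position'];R=s['tcp_rot']
for f in('w1','w6'):
    g=np.load(f'pics/{f}.npz')['im'].max(2)
    print(f)
    r=range(190,262,3) if f=='w6' else range(206,250,3)
    for y in r: print(y,''.join(' .:-=+*#%@'[min(9,int(v)//26)] for v in g[y,150:380:2]))
print(np.load('pics/w1.npz')['K'])
T1=np.array([.48442,-.1217,.2096])
for z in(0,.02,.04): print(z,proj('w1',[T1+R@[.0095,e,-z] for e in(.0435,-.0435,.0585,-.0585)]).round().tolist(), proj('w6',[T+R@[.0095,e,-z] for e in(.0096,-.0096,.0246,-.0246)]).round().tolist())
```

```text
w1
206 ++++++++++++++++++++++++++++++++****+*********------------------************************=##**********************#*
209 ++++++++++++++++++++++++++++++++**************=----------------=************************+##**************++++++++++
212 ++++++++++++++++++++++++++++++++************-------------------*************************+##**************=+++++++++
215 ++++++++++++++++++++++++++++++++***+********-------------------************#***********+*##**************++++++++++
218 +++++++++++++++++++++++++++++++=************-------------------************#***********=*##*************+++++++++++
221 ++++++++=--=+++++++++++++++++++=************=-----------------=******#*****#***********=*##*******--=****++++++++++
224 +++++++:....::..=++++++++++++++=************=-----------------=******#*****##**********=*##**-:::: ...=*+++++++++++
227 +++++=...  .... =++++++++++++++=************=-----------------*******#*****##**********-*##**:.....  ..:+++++++++++
230 ++++:... .....  -++++++++++++++=+***********-------------------******#*****##**********-*#***.  ....   ..=+++++++++
233 ++=.... .....
[... 3414 characters left out ...]
----------------:--................................
259 ...........................*+:--------------------------------------------------:--................................
[[303.45590102   0.         258.60104226]
 [  0.         303.45590102 196.35192384]
 [  0.           0.           1.        ]]
0 [[324.0, 211.0], [194.0, 211.0], [346.0, 211.0], [171.0, 211.0]] [[274.0, 209.0], [245.0, 209.0], [296.0, 209.0], [223.0, 209.0]]
0.02 [[331.0, 220.0], [187.0, 220.0], [355.0, 220.0], [162.0, 220.0]] [[276.0, 218.0], [244.0, 218.0], [300.0, 218.0], [219.0, 218.0]]
0.04 [[339.0, 232.0], [179.0, 232.0], [366.0, 232.0], [151.0, 232.0]] [[278.0, 230.0], [242.0, 230.0], [305.0, 230.0], [214.0, 230.0]]
```

The fingertips really end about 25 mm behind the nominal TCP, since their image sits at that depth. So the tips are just above the plate at z ≈ 0.118. I'll continue with a slight +y centring.

>>> servo_tool([
  {"offset": [0,0.0008,0.0005],"dr": [0,0,0]},
  {"offset": [0,0.0008,0.001],"dr": [0,0,0]},
  {"offset": [0,0.0008,0.001],"dr": [0,0,0]},
])

```text
time_s: 9.15
position: [0.4874, -0.1161, 0.0907]
tcp_rot: [[-0.124, 0.992, -0.0], [0.992, 0.124, 0.0], [0.0, -0.0, -1.0]]
force: [-0.7, -0.0, 0.5]
opening: 0.216
grasp_force: 0.0
```

>>> servo_tool([
  {"offset": [0,0,0.001],"dr": [0,0,0]},
  {"offset": [0,0,0.0015],"dr": [0,0,0]},
  {"offset": [0,0,0.0015],"dr": [0,0,0]},
])

```text
time_s: 9.4
position: [0.4872, -0.1161, 0.0891]
tcp_rot: [[-0.124, 0.992, -0.0], [0.992, 0.124, 0.0], [0.0, -0.0, -1.0]]
force: [0.6, 0.4, -0.0]
opening: 0.22
grasp_force: 0.0
```

>>> servo_tool([
  {"offset": [0,0,0.001],"dr": [0,0,0]},
  {"offset": [0,0,0.0015],"dr": [0,0,0]},
  {"offset": [0,0,0.0015],"dr": [0,0,0]},
])

```text
time_s: 9.65
position: [0.4873, -0.1162, 0.0877]
tcp_rot: [[-0.124, 0.992, -0.0], [0.992, 0.124, 0.0], [0.0, -0.0, -1.0]]
force: [0.2, 0.4, -0.2]
opening: 0.223
grasp_force: 0.0
```

>>> servo_tool([
  {"offset": [0,0,0.001],"dr": [0,0,0]},
  {"offset": [0,0,0.0015],"dr": [0,0,0]},
  {"offset": [0,0,0.0015],"dr": [0,0,0]},
])

```text
time_s: 9.9
position: [0.4874, -0.1162, 0.0865]
tcp_rot: [[-0.124, 0.992, 0.0], [0.992, 0.124, -0.0], [-0.0, 0.0, -1.0]]
force: [-0.8, -0.0, 4.5]
opening: 0.219
grasp_force: 2.2
```

>>> servo_tool([
  {"offset": [0,0,0.001],"dr": [0,0,0]},
  {"offset": [0,0,0.0015],"dr": [0,0,0]},
  {"offset": [0,0,0.0015],"dr": [0,0,0]},
])

```text
time_s: 10.15
position: [0.4874, -0.1162, 0.0849]
tcp_rot: [[-0.124, 0.992, 0.0], [0.992, 0.124, -0.0], [-0.0, 0.0, -1.0]]
force: [-0.6, 0.2, 5.0]
opening: 0.216
grasp_force: 2.4
```

Run:
```python
from h import *
snap('wrist','w7')
g=np.load('pics/w7.npz')['im'].max(2)
for y in range(208,246,2): print(y,''.join(' .:-=+*#%@'[min(9,int(v)//26)] for v in g[y,200:320:1]))
```

```text
208 **********************=------------::-:-++++++++++++++++++++++++++++++++++++++=::----=**+*******************************
210 *********************=------======-::=::++++++++++++++++++++++++++++++++++++++=-:----=**+*******************************
212 *******************++=+++++=++++++++++=-++++++++++++++++++++++++++++++++++++++++++++++++++++++++************************
214 *******************+********************++++++++++++++++++++++++++++++++++++********************+***********************
216 +++++*************+=++++++++++++++++++++++++++++++++++++++++++++++++++++++++++++++++++++++++++++=***********************
218 :::.:::::::-*******+++++++++++++++++++++++++++++++++++++++++++++++++++++++++++++++++++++++++++++=*********-:::::::::::::
220 ............+******=++++++++++++++++++++++++++++++++++++++++++++++++++++++++++++++++++++++++++++=********+:.............
222 .......... .=******=+++++=:......=++++++++++++++++++++++++++++++++++++++++++++++++++=:.....:=++++********+: ............
224 .......... .-******++++++-.......:::::::::++++=----------------------=++++++:::::::::... ...:+++
[... 574 characters left out ...]
--------------------------=+++-............... ....+*******+:::-=++-.......
236 .....+**+=-::-*****+=:.. ....  ......... .=+----------------------------+++-. ............... ..:*******-::::::-:.......
238 .. .:***=-:::-+****-........  .......... .=-:--=====================----++-:. ..........   ..... .-**#**-:::::-**-. ....
240 :...=***=-:::-+**=:. .....   ........... .-:-==++++++++++++++++++++++==-++-:.  ..........  ..... ...=**+::::::-**=. ..::
242 .. :+**+--::::--:...........::::::::::....-:---------------------------:==-:....::::::::::...........:=-::::::-***: ..::
244 ...:*#*+-----------------------------------------------------------------------------------:-------------:..::-*##:. .::
```

Contact occurred at TCP z ≈ 0.087 with 4.5 N, which matches the spring. The tips sit on the plate on both sides of the block. I'll press on; the stop can't come before about 0.080.

>>> servo_tool([
  {"offset": [0,-0.0003,0.001],"dr": [0,0,0]},
  {"offset": [0,-0.0003,0.002],"dr": [0,0,0]},
  {"offset": [0,-0.0003,0.003],"dr": [0,0,0]},
  {"offset": [0,-0.0003,0.004],"dr": [0,0,0]},
  {"offset": [0,-0.0003,0.004],"dr": [0,0,0]},
])

```text
time_s: 10.62
position: [0.4874, -0.1162, 0.081]
tcp_rot: [[-0.124, 0.992, 0.001], [0.992, 0.124, -0.0], [-0.0, 0.001, -1.0]]
force: [-1.0, 0.6, 6.4]
opening: 0.221
grasp_force: 2.8
```

>>> servo_tool([
  {"offset": [0,0,0.0004],"dr": [0,0,0]},
  {"offset": [0,0,0.0008],"dr": [0,0,0]},
  {"offset": [0,0,0.0008],"dr": [0,0,0]},
])

```text
time_s: 10.87
position: [0.4874, -0.1162, 0.0802]
tcp_rot: [[-0.124, 0.992, 0.001], [0.992, 0.124, -0.0], [-0.0, 0.001, -1.0]]
force: [-0.2, 0.6, 5.7]
opening: 0.218
grasp_force: 3.0
```

>>> servo_tool([
  {"offset": [0,0,0.0004],"dr": [0,0,0]},
  {"offset": [0,0,0.0008],"dr": [0,0,0]},
  {"offset": [0,0,0.0008],"dr": [0,0,0]},
])

```text
time_s: 11.12
position: [0.4874, -0.1162, 0.0795]
tcp_rot: [[-0.124, 0.992, 0.001], [0.992, 0.124, -0.0], [-0.0, 0.001, -1.0]]
force: [-0.3, 0.7, 6.8]
opening: 0.22
grasp_force: 3.0
```

>>> servo_tool([
  {"offset": [0,0,0.0004],"dr": [0,0,0]},
  {"offset": [0,0,0.0008],"dr": [0,0,0]},
  {"offset": [0,0,0.0008],"dr": [0,0,0]},
])

```text
time_s: 11.37
position: [0.4874, -0.1162, 0.0787]
tcp_rot: [[-0.124, 0.992, 0.001], [0.992, 0.124, -0.0], [-0.0, 0.001, -1.0]]
force: [-1.1, 0.7, 7.1]
opening: 0.222
grasp_force: 3.1
```

>>> servo_tool([
  {"offset": [0,0,0.0004],"dr": [0,0,0]},
  {"offset": [0,0,0.0008],"dr": [0,0,0]},
  {"offset": [0,0,0.0008],"dr": [0,0,0]},
])

```text
time_s: 11.62
position: [0.4874, -0.1162, 0.0779]
tcp_rot: [[-0.124, 0.992, 0.001], [0.992, 0.124, -0.0], [-0.0, 0.001, -1.0]]
force: [-0.4, 1.3, 5.9]
opening: 0.218
grasp_force: 3.2
```

>>> servo_tool([
  {"offset": [0,0,0.0004],"dr": [0,0,0]},
  {"offset": [0,0,0.0008],"dr": [0,0,0]},
  {"offset": [0,0,0.0008],"dr": [0,0,0]},
])

```text
time_s: 11.87
position: [0.4874, -0.1162, 0.0771]
tcp_rot: [[-0.124, 0.992, 0.001], [0.992, 0.124, -0.0], [-0.0, 0.001, -1.0]]
force: [-0.7, 0.1, 6.8]
opening: 0.221
grasp_force: 3.3
```

>>> servo_tool([
  {"offset": [0,0,0.0004],"dr": [0,0,0]},
  {"offset": [0,0,0.0008],"dr": [0,0,0]},
  {"offset": [0,0,0.0008],"dr": [0,0,0]},
])

```text
time_s: 12.12
position: [0.4874, -0.1162, 0.0764]
tcp_rot: [[-0.124, 0.992, 0.001], [0.992, 0.124, -0.0], [-0.0, 0.001, -1.0]]
force: [-0.7, 0.9, 6.5]
opening: 0.217
grasp_force: 3.4
```

>>> servo_tool([
  {"offset": [0,0,0.0003],"dr": [0,0,0]},
  {"offset": [0,0,0.0006],"dr": [0,0,0]},
  {"offset": [0,0,0.0009],"dr": [0,0,0]},
  {"offset": [0,0,0.0009],"dr": [0,0,0]},
])

```text
time_s: 12.45
position: [0.4874, -0.1162, 0.0755]
tcp_rot: [[-0.124, 0.992, 0.001], [0.992, 0.124, -0.0], [-0.0, 0.001, -1.0]]
force: [-1.2, 1.6, 8.1]
opening: 0.222
grasp_force: 3.5
```

>>> servo_tool([
  {"offset": [0,0,0.0003],"dr": [0,0,0]},
  {"offset": [0,0,0.0006],"dr": [0,0,0]},
  {"offset": [0,0,0.0009],"dr": [0,0,0]},
  {"offset": [0,0,0.0009],"dr": [0,0,0]},
])

```text
time_s: 12.78
position: [0.4874, -0.1162, 0.0746]
tcp_rot: [[-0.124, 0.992, 0.001], [0.992, 0.124, -0.0], [-0.0, 0.001, -1.0]]
force: [-0.4, 1.1, 6.9]
opening: 0.219
grasp_force: 3.7
```

>>> servo_tool([
  {"offset": [0,0,0.0003],"dr": [0,0,0]},
  {"offset": [0,0,0.0006],"dr": [0,0,0]},
  {"offset": [0,0,0.0009],"dr": [0,0,0]},
  {"offset": [0,0,0.0009],"dr": [0,0,0]},
])

```text
time_s: 13.12
position: [0.4874, -0.1162, 0.0738]
tcp_rot: [[-0.124, 0.992, 0.001], [0.992, 0.124, -0.0], [-0.0, 0.001, -1.0]]
force: [-0.7, 0.9, 7.8]
opening: 0.221
grasp_force: 3.8
```

>>> servo_tool([
  {"offset": [0,0,0.0003],"dr": [0,0,0]},
  {"offset": [0,0,0.0006],"dr": [0,0,0]},
  {"offset": [0,0,0.0009],"dr": [0,0,0]},
  {"offset": [0,0,0.0009],"dr": [0,0,0]},
])

```text
time_s: 13.45
position: [0.4874, -0.1162, 0.0729]
tcp_rot: [[-0.124, 0.992, 0.001], [0.992, 0.124, -0.0], [-0.0, 0.001, -1.0]]
force: [-1.5, 1.4, 7.2]
opening: 0.218
grasp_force: 3.9
```

>>> servo_tool([
  {"offset": [0,0,0.0003],"dr": [0,0,0]},
  {"offset": [0,0,0.0006],"dr": [0,0,0]},
  {"offset": [0,0,0.0009],"dr": [0,0,0]},
  {"offset": [0,0,0.0009],"dr": [0,0,0]},
])

```text
time_s: 13.78
position: [0.4874, -0.1162, 0.072]
tcp_rot: [[-0.124, 0.992, 0.001], [0.992, 0.124, -0.0], [-0.0, 0.001, -1.0]]
force: [-0.5, 0.7, 9.1]
opening: 0.218
grasp_force: 4.0
```

>>> servo_tool([
  {"offset": [0,0,0.0003],"dr": [0,0,0]},
  {"offset": [0,0,0.0006],"dr": [0,0,0]},
  {"offset": [0,0,0.0009],"dr": [0,0,0]},
  {"offset": [0,0,0.0009],"dr": [0,0,0]},
])

```text
time_s: 14.12
position: [0.4874, -0.1163, 0.0711]
tcp_rot: [[-0.124, 0.992, 0.001], [0.992, 0.124, -0.0], [-0.0, 0.001, -1.0]]
force: [-1.5, 0.2, 7.9]
opening: 0.223
grasp_force: 4.1
```

>>> servo_tool([
  {"offset": [0,0,0.0003],"dr": [0,0,0]},
  {"offset": [0,0,0.0006],"dr": [0,0,0]},
  {"offset": [0,0,0.0009],"dr": [0,0,0]},
  {"offset": [0,0,0.0009],"dr": [0,0,0]},
])

```text
time_s: 14.45
position: [0.4874, -0.1162, 0.0703]
tcp_rot: [[-0.124, 0.992, 0.001], [0.992, 0.124, -0.0], [-0.0, 0.001, -1.0]]
force: [-1.1, 0.7, 7.8]
opening: 0.219
grasp_force: 4.2
```

>>> servo_tool([
  {"offset": [0,0,0.0003],"dr": [0,0,0]},
  {"offset": [0,0,0.0006],"dr": [0,0,0]},
  {"offset": [0,0,0.0009],"dr": [0,0,0]},
  {"offset": [0,0,0.0009],"dr": [0,0,0]},
])

```text
time_s: 14.78
position: [0.4874, -0.1163, 0.0694]
tcp_rot: [[-0.124, 0.992, 0.001], [0.992, 0.124, -0.0], [-0.0, 0.001, -1.0]]
force: [-0.2, 0.4, 8.9]
opening: 0.224
grasp_force: 4.3
```

>>> servo_tool([
  {"offset": [0,0,0.0003],"dr": [0,0,0]},
  {"offset": [0,0,0.0006],"dr": [0,0,0]},
  {"offset": [0,0,0.0009],"dr": [0,0,0]},
  {"offset": [0,0,0.0009],"dr": [0,0,0]},
])

```text
time_s: 15.12
position: [0.4874, -0.1163, 0.0685]
tcp_rot: [[-0.124, 0.992, 0.001], [0.992, 0.124, -0.0], [-0.0, 0.001, -1.0]]
force: [-1.5, 1.1, 8.5]
opening: 0.221
grasp_force: 4.4
```

>>> servo_tool([
  {"offset": [0,0,0.0003],"dr": [0,0,0]},
  {"offset": [0,0,0.0006],"dr": [0,0,0]},
  {"offset": [0,0,0.0009],"dr": [0,0,0]},
  {"offset": [0,0,0.0009],"dr": [0,0,0]},
])

```text
time_s: 15.45
position: [0.4874, -0.1163, 0.0676]
tcp_rot: [[-0.124, 0.992, 0.001], [0.992, 0.124, -0.0], [-0.0, 0.001, -1.0]]
force: [-0.3, 0.1, 8.2]
opening: 0.221
grasp_force: 4.5
```

>>> servo_tool([
  {"offset": [0,0,0.0003],"dr": [0,0,0]},
  {"offset": [0,0,0.0006],"dr": [0,0,0]},
  {"offset": [0,0,0.0009],"dr": [0,0,0]},
  {"offset": [0,0,0.0009],"dr": [0,0,0]},
])

```text
time_s: 15.78
position: [0.4874, -0.1163, 0.0668]
tcp_rot: [[-0.124, 0.992, 0.001], [0.992, 0.124, -0.0], [-0.001, 0.001, -1.0]]
force: [-0.7, 0.8, 9.4]
opening: 0.217
grasp_force: 4.6
```

>>> servo_tool([
  {"offset": [0,0,0.0003],"dr": [0,0,0]},
  {"offset": [0,0,0.0006],"dr": [0,0,0]},
  {"offset": [0,0,0.0009],"dr": [0,0,0]},
  {"offset": [0,0,0.0009],"dr": [0,0,0]},
])

```text
time_s: 16.12
position: [0.4874, -0.1163, 0.0659]
tcp_rot: [[-0.124, 0.992, 0.001], [0.992, 0.124, -0.0], [-0.0, 0.001, -1.0]]
force: [-1.8, 0.3, 9.6]
opening: 0.22
grasp_force: 4.7
```

>>> servo_tool([
  {"offset": [0,0,0.0003],"dr": [0,0,0]},
  {"offset": [0,0,0.0006],"dr": [0,0,0]},
  {"offset": [0,0,0.0009],"dr": [0,0,0]},
  {"offset": [0,0,0.0009],"dr": [0,0,0]},
])

```text
time_s: 16.45
position: [0.4874, -0.1163, 0.065]
tcp_rot: [[-0.124, 0.992, 0.001], [0.992, 0.124, -0.0], [-0.001, 0.001, -1.0]]
force: [-1.2, 0.8, 10.6]
opening: 0.219
grasp_force: 4.9
```

>>> servo_tool([
  {"offset": [0,0,0.0003],"dr": [0,0,0]},
  {"offset": [0,0,0.0006],"dr": [0,0,0]},
  {"offset": [0,0,0.0008],"dr": [0,0,0]},
  {"offset": [0,0,0.0008],"dr": [0,0,0]},
])

```text
time_s: 16.78
position: [0.4875, -0.1164, 0.0644]
tcp_rot: [[-0.124, 0.992, 0.001], [0.992, 0.124, -0.001], [-0.001, 0.001, -1.0]]
force: [-2.0, 0.8, 10.8]
opening: 0.223
grasp_force: 5.7
```

>>> servo_tool([
  {"offset": [0,0,0.0002],"dr": [0,0,0]},
  {"offset": [0,0,0.0003],"dr": [0,0,0]},
  {"offset": [0,0,0.0003],"dr": [0,0,0]},
])

```text
time_s: 17.03
position: [0.4875, -0.1164, 0.0643]
tcp_rot: [[-0.124, 0.992, 0.001], [0.992, 0.124, -0.001], [-0.001, 0.001, -1.0]]
force: [-2.3, 0.5, 13.3]
opening: 0.222
grasp_force: 6.4
```

The stop is felt at 0.0644: force rises while the motion stalls. A touch more preload, then a slow slide.

>>> servo_tool([
  {"offset": [0,0,0.0002],"dr": [0,0,0]},
  {"offset": [0,0,0.0004],"dr": [0,0,0]},
  {"offset": [0,0,0.0004],"dr": [0,0,0]},
])

```text
time_s: 17.28
position: [0.4875, -0.1165, 0.0642]
tcp_rot: [[-0.124, 0.992, 0.001], [0.992, 0.124, -0.001], [-0.001, 0.001, -1.0]]
force: [-3.5, 0.4, 15.1]
opening: 0.219
grasp_force: 7.5
```

>>> servo_tool([
  {"offset": [0.0006,0,0],"dr": [0,0,0]},
  {"offset": [0.0012,0,0],"dr": [0,0,0]},
  {"offset": [0.0018,0,0],"dr": [0,0,0]},
  {"offset": [0.0024,0,0],"dr": [0,0,0]},
  {"offset": [0.003,0,0],"dr": [0,0,0]},
  {"offset": [0.003,0,0],"dr": [0,0,0]},
])

```text
time_s: 17.78
position: [0.4873, -0.1141, 0.0642]
tcp_rot: [[-0.125, 0.992, 0.002], [0.992, 0.125, -0.002], [-0.002, 0.001, -1.0]]
force: [-2.2, -1.3, 14.5]
opening: 0.223
grasp_force: 7.3
```

```bash
cat > m.py <<'E'
from h import *
import sys
snap('wrist',sys.argv[1]); g=np.load('pics/%s.npz'%sys.argv[1])['im'].max(2)
for y in range(120,246,3): print(y,''.join(' .:-=+*#%@'[min(9,int(v)//26)] for v in g[y,200:320:2]))
s=bot.read_state();print(s['position'],s['force'],s['grasp_force'])
E
python3 m.py w8
```

```text
120 ********####****************************###*****************
123 ********####***#************************###*****************
126 *****+++++++++++************************#*++++++++++++******
129 *****+++++++++++************************#*++++++++++++******
132 *****+++++++++++*************************-++++++++++++******
135 *****+++++++++++************************#*+++++++++++*******
138 ****=++++++++++++*************************+++++++++++*******
141 ****=+-:-=++++=:+**********************##*:-+++++-::=*******
144 ****==-++++++++++++++++++++++++++++++++++++++++++++--*******
147 ****++++++++++++++++++++++++++++*+*+++*++++++*++**+**+******
150 ****++++++++++++++++++++++++++++++++++++++++++++++++*+******
153 ****=+++++++++++++++++++++++++++++++++++++++++++++++++******
156 ****=++++++++++++++++++++++++++++++++++++++++++++++++=******
159 ****===========-====--=-==-===--======================******
162 *****=----------***+------------------=**-----------=*******
165 ***********=---=***+------------------=#=----****===-*******
168 **********#=----****------------------+#=----***********
[... 1023 characters left out ...]
+++++++++=***********
219 ......+**=+++++++++++++++++++++++++++++++++++++++****:......
222 ......=**=+++:...+++++++++++++++++++++++++=...=+=****:......
225 ......-**-++=........++------------+++:........+=****. .....
228 ....  -**-++:   .....++-------------++:......  ++****. .....
231 ...-+=-**-++... .....==-------------++:.... ...:+****:=+....
234 ...++-:**-=:  . .....=--------------++:.....  ..+***+:--:...
237 ..:*+::*=-:. ....... =--------------++...... ....+**-::+* ..
240 : :==::+=. .  ...... =-==+++++++++=-++. ..... ... -*:::+:..:
243 ..:+-::-::::::::-::::-:::::---:-:--:--:::::::::::::::::--..:
[ 0.48726028 -0.11413212  0.06421489] [-2.85854779 -1.3149652  15.00090945] 7.292530135600828
```

>>> servo_tool([
  {"offset": [0.0007,0,0],"dr": [0,0,0]},
  {"offset": [0.0014,0,0],"dr": [0,0,0]},
  {"offset": [0.0021,0,0],"dr": [0,0,0]},
  {"offset": [0.0028,0,0],"dr": [0,0,0]},
  {"offset": [0.0035,0,0],"dr": [0,0,0]},
  {"offset": [0.0035,0,0],"dr": [0,0,0]},
])

```text
time_s: 18.33
position: [0.4868, -0.1106, 0.0642]
tcp_rot: [[-0.125, 0.992, 0.002], [0.992, 0.125, -0.002], [-0.002, 0.001, -1.0]]
force: [-3.3, -0.9, 14.3]
opening: 0.218
grasp_force: 7.3
```

>>> servo_tool([
  {"offset": [0.0007,0,0],"dr": [0,0,0]},
  {"offset": [0.0014,0,0],"dr": [0,0,0]},
  {"offset": [0.0021,0,0],"dr": [0,0,0]},
  {"offset": [0.0028,0,0],"dr": [0,0,0]},
  {"offset": [0.0035,0,0],"dr": [0,0,0]},
  {"offset": [0.004,0,0],"dr": [0,0,0]},
])

```text
time_s: 18.83
position: [0.4863, -0.1067, 0.0642]
tcp_rot: [[-0.125, 0.992, 0.002], [0.992, 0.125, -0.002], [-0.002, 0.001, -1.0]]
force: [-3.4, -0.9, 13.8]
opening: 0.223
grasp_force: 7.3
```

```bash
python3 m.py w9 | sed -n '5,15p;28,50p'
```

```text
132 ********###*************************************************
135 ********#***************************************************
138 *****++++++++++++*************************+++++++++++*******
141 *****++++++++++++*************************+++++++++++=******
144 *****++++++++++++************************-+++++++++++*******
147 *****++++++++++++*************************+++++++++++*******
150 *****+++++++++++=*************************+++++++++++*******
153 *****+-:::=++++-=*************************:+++++-:::+*******
156 *****=::=+++++::-***++++++++++++++++++****::+++++=::=*******
159 *****+-=++++++++++++++++++++++++++++++++++++++++++=-+*******
162 *****+++++++++++++++++++++++++++++++++++++++++++++++=*******
201 **********=----****=------------------*----*****************
204 **********=----****=------------------*----*****************
207 **********=----****=---:--------------=---=*****************
210 **********=----++++----:----------:----:-:-*****************
213 **********::::::::::---:----------:-:-:::::::::++***********
216 +********+---:---::---:::-::-------------------+=***********
219 ......+**+-------------------------------------++****:......
222 ......=***:--.  .:----:-----:-------------:  .-+=****:......
225 ..... -***++=.. .....:----------------.........++****. .....
228 ....  -**=++:........-+------------=+-..... .. ++****.  ....
231 ...-+=-**=++. . .....:=-------------+-......  .:+****:=+....
234 ...++-:**==: .. .....---------------+-........  +***+:-*-...
237 ..:*+::**=:... ..... =--------------+-...... ....+**-::+* ..
240 :.=*=::+*....  ..... --=========++=-+-.......  . .-*:::**..:
243 . **::::::-::::::::::::--:::-::--:-:-:::::::::::-:::..:-#: :
[ 0.48629941 -0.10660704  0.06420438] [-3.08045561 -1.3393585  14.13119518] 7.280030888796318
```

The nib is emerging behind the bar at row 156 and the block is moving with the fingers. I'll continue.

>>> servo_tool([
  {"offset": [0.0007,0,0],"dr": [0,0,0]},
  {"offset": [0.0014,0,0],"dr": [0,0,0]},
  {"offset": [0.0021,0,0],"dr": [0,0,0]},
  {"offset": [0.0028,0,0],"dr": [0,0,0]},
  {"offset": [0.0035,0,0],"dr": [0,0,0]},
  {"offset": [0.0042,0,0],"dr": [0,0,0]},
  {"offset": [0.0049,0,0],"dr": [0,0,0]},
  {"offset": [0.0056,0,0],"dr": [0,0,0]},
  {"offset": [0.006,0,0],"dr": [0,0,0]},
  {"offset": [0.006,0,0],"dr": [0,0,0]},
])

```text
time_s: 19.72
position: [0.4855, -0.1007, 0.0642]
tcp_rot: [[-0.125, 0.992, 0.002], [0.992, 0.125, -0.002], [-0.002, 0.001, -1.0]]
force: [-2.9, -1.6, 15.2]
opening: 0.221
grasp_force: 7.3
```

>>> servo_tool([
  {"offset": [0.0005,0,0],"dr": [0,0,0]},
  {"offset": [0.001,0,0],"dr": [0,0,0]},
  {"offset": [0.0015,0,0],"dr": [0,0,0]},
  {"offset": [0.0015,0,0],"dr": [0,0,0]},
])

```text
time_s: 20.05
position: [0.4854, -0.0992, 0.0642]
tcp_rot: [[-0.125, 0.992, 0.002], [0.992, 0.125, -0.002], [-0.002, 0.001, -1.0]]
force: [-2.6, -1.7, 14.8]
opening: 0.219
grasp_force: 7.3
```

```bash
python3 m.py w10 | sed -n '8,22p;30,50p'
```

```text
141 ********#*#*************************************************
144 ******************************************#*****************
147 *********#**************************************************
150 *****++++++++++++*************************+++++++++++*******
153 *****+++++++++++=***********************#*+++++++++++*******
156 *****+++++++++++=***++++++++++++++++++***-+++++++++++*******
159 *****++++++++++++***++++++++++++++++++**#*+++++++++++*******
162 *****=++++++++++=***++++++++++++++++++***++++++++++++*******
165 *****==:::=++++=-***++++++++++++++++++***+-+++++:::-+*******
168 *****=:::=+++++::***++++++++++++++++++**#+:=++++=:::=*******
171 *****+=:=+++++-:-***------------------***=::=+++++:-+*******
174 ******++++++++++++++++++++++++++++++++++++++++++++=-+*******
177 *****++++++++++++++++++++++++++++++++++++++++++++++++*******
180 *****++++++++++++++++++++++++++++++++++++++++++++++++*******
183 ****=++++++++++++++++++++++++++++++++++++++++*++++++++******
207 ***********----***=----:----------::--*=---=****************
210 ***********----***=----:-----:--------*----*****************
213 **********::::::::::---:-----:-------::::::::::-+***********
216 +********+:---::::-:---::::-------::------------=***********
219 ......+**+------------------------------------:++****:......
222 ......=***:-:.  .:-------------:----------:   :+=****: .....
225 ..... -***--:        :-:...........---.       .++****. .....
228 ....  -***:-.  . ... :::--::::-----:--. ... .  ++****.......
231 ...-+=-***-: .. .....::------------:--.....  ..:+****:-+....
234 ...++-:***:.... .....::------------:--......  . +***+:--:...
237 ..:*+::***:... ..... ::---------------...... .. .+**-::+* ..
240 :.:*=::+*: ..  ..... --============-+-.......  .  -*:::-: .:
243 . **-::-::::::::::::::::::::-:::::::-::::::::::::::::.::-..:
[ 0.48537139 -0.09915873  0.06415308] [-2.85187302 -0.55630605 14.83277158] 7.27675651491154
```

>>> servo_tool([
  {"offset": [0.0005,0,0],"dr": [0,0,0]},
  {"offset": [0.001,0,0],"dr": [0,0,0]},
  {"offset": [0.001,0,0],"dr": [0,0,0]},
])

```text
time_s: 20.35
position: [0.4852, -0.0982, 0.0642]
tcp_rot: [[-0.125, 0.992, 0.002], [0.992, 0.125, -0.002], [-0.002, 0.001, -1.0]]
force: [-2.8, -1.1, 15.3]
opening: 0.221
grasp_force: 7.3
```

>>> servo_tool([
  {"offset": [0.0005,0,0],"dr": [0,0,0]},
  {"offset": [0.001,0,0],"dr": [0,0,0]},
  {"offset": [0.001,0,0],"dr": [0,0,0]},
])

```text
time_s: 20.6
position: [0.4851, -0.0972, 0.0642]
tcp_rot: [[-0.125, 0.992, 0.002], [0.992, 0.125, -0.002], [-0.002, 0.001, -1.0]]
force: [-3.1, -0.8, 14.4]
opening: 0.221
grasp_force: 7.2
```

>>> servo_tool([
  {"offset": [0.0004,0,0],"dr": [0,0,0]},
  {"offset": [0.0008,0,0],"dr": [0,0,0]},
  {"offset": [0.0008,0,0],"dr": [0,0,0]},
])

```text
time_s: 20.85
position: [0.485, -0.0965, 0.0642]
tcp_rot: [[-0.125, 0.992, 0.002], [0.992, 0.125, -0.002], [-0.002, 0.001, -1.0]]
force: [-3.2, -2.0, 14.3]
opening: 0.219
grasp_force: 7.2
```

>>> servo_tool([
  {"offset": [0,0,-0.0005],"dr": [0,0,0]},
  {"offset": [0,0,-0.001],"dr": [0,0,0]},
  {"offset": [0,0,-0.0018],"dr": [0,0,0]},
  {"offset": [0,0,-0.0026],"dr": [0,0,0]},
  {"offset": [0,0,-0.0034],"dr": [0,0,0]},
  {"offset": [0,0,-0.0042],"dr": [0,0,0]},
  {"offset": [0,0,-0.005],"dr": [0,0,0]},
  {"offset": [0,0,-0.006],"dr": [0,0,0]},
  {"offset": [0,0,-0.007],"dr": [0,0,0]},
  {"offset": [0,0,-0.008],"dr": [0,0,0]},
  {"offset": [0,0,-0.008],"dr": [0,0,0]},
])

```text
time_s: 21.77
position: [0.4844, -0.0954, 0.0705]
tcp_rot: [[-0.124, 0.992, -0.0], [0.992, 0.124, 0.0], [0.0, -0.0, -1.0]]
force: [-0.1, 0.3, -0.4]
opening: 0.219
grasp_force: 0.0
```

```bash
python3 m.py w11 | sed -n '1,50p'
```

```text
120 ***********##******##******************************++*******
123 ***********##*******#*********************#********+********
126 ************#*******#********************##********++*******
129 ***********#********#*********************#********+********
132 ***************************************************+********
135 ********************#*********************#********+********
138 ***********##*****************************#*****************
141 **********##******************************#*****************
144 *********###*****************************#******************
147 **********#*************************************************
150 **********##************************************************
153 **********###*****************************#*****************
156 ******+++++++++++*************************+++++++++++*******
159 ******++++++++++++**+++++++++++++++++++**-++++++++++=*******
162 ******++++++++++++**+++++++++++++++++++**-+++++++++++*******
165 ******=+++++++++++**+++++++++++++++++++**++++++++++++*******
168 ******=+=--++++++=**+++++++++++++++++++*#+=+++++=-=++***
[... 1006 characters left out ...]
-----:------::-:---------:+***********
219 ......+***--:-----::------:---------:--::--:----=****:......
222 ..... =***=:-.  .:----------------:-------:   :-=****: .....
225 ......-***=-:...     :--:::::::::::---.     ...-=****. .....
228 ..... -***=-. .......:-:-----------:--........ ++****.. ....
231 ...-+=-***=:.........:----------------..... .. :=****:=+....
234 ...++-:***+:... .....:--------------+-....... . =***+:-*-...
237 ..:*+::***-. . ..... =+---------------...... .. .+**-::++ ..
240 ..=*=::+*:... ...... ==-===========-=+. ..... . . -*:::*-..:
243 . :--::::::::::::::::::---------:-:::-:::::::::::::::::=-..:
[ 0.48433407 -0.09540851  0.07045573] [0.57479046 0.94765071 0.24752751] 0.0
```

The force dropped to zero only 6 mm above the stop and the nib is behind the bar, so the plunger is trapped. Retreating straight up.

>>> servo_tool([
  {"offset": [0,0,-0.004],"dr": [0,0,0]},
  {"offset": [0,0,-0.01],"dr": [0,0,0]},
  {"offset": [0,0,-0.02],"dr": [0,0,0]},
  {"offset": [0,0,-0.035],"dr": [0,0,0]},
  {"offset": [0,0,-0.05],"dr": [0,0,0]},
  {"offset": [0,0,-0.07],"dr": [0,0,0]},
  {"offset": [0,0,-0.09],"dr": [0,0,0]},
  {"offset": [0,0,-0.1],"dr": [0,0,0]},
  {"offset": [0,0,-0.1],"dr": [0,0,0]},
  {"offset": [0,0,-0.1],"dr": [0,0,0]},
  {"offset": [0,0,-0.1],"dr": [0,0,0]},
])

```text
time_s: 22.73
position: [0.4838, -0.0952, 0.1703]
tcp_rot: [[-0.124, 0.992, -0.001], [0.992, 0.124, 0.001], [0.001, -0.001, -1.0]]
force: [0.3, -0.2, -0.2]
opening: 0.22
grasp_force: 0.0
```

Run:
```python
from h import *
snap('wrist','w12'); g=np.load('pics/w12.npz')['im'].max(2)
for y in range(126,212,2): print(y,''.join(' .:-=+*#%@'[min(9,int(v)//26)] for v in g[y,215:305]))
s=bot.read_state();print(s['position'],s['force'])
```

```text
126 ********************###############*********************#######***************************
128 *******************################*********************#######***************************
130 ********************###*###########*********************#######***************************
132 *******************#################********************#######***************************
134 *****************##################*******************#########***************************
136 *****************######**#########********************#########***************************
138 *****************#######*##*#*####**********************#######***************************
140 *****************######*#####*####*********************########***************************
142 *****************################**********************########***************************
144 **************+++++++++*++++**###************************###*++++++++++++++***************
146 *************++++++++++++++=*###*+++++++++++++++++++++++*###+++++++++++++++=**************
148 *************++++++++++++++=**##*++++++++++++++++++
[... 2360 characters left out ...]
--=============--++++++++++++++++********************#
200 *******************==++++++++++++++---=============--++++++++++++++++********************#
202 ******************=-=++++++++++++++---=============--++++++++++++++++********************#
204 ******************=-=++++++++++++++---=============--++++++++++++++++******#*************#
206 ******************=-=++++++++++++++---=============--++++++++++++++++*******************##
208 ******************=-=+++++++++++++-:--=============--++++++++++++++++******#************##
210 ******************=-=+++++++++++++-:--=============--++++++++++++++++******#************##
[ 0.48363249 -0.09519037  0.16991971] [ 0.50220314  0.31885261 -0.04925276]
```

The nib stands behind the bar at rows 146–152, with the tongue under it. The latch stayed down and the gripper is clear.

```bash
python3 -c "
from rig import ticket
print(ticket.hand_in())"
```

```text
the job is handed in; nothing more can be done
None
```

The job is handed in: I pressed the plunger to its stop, slid the keeper about 20 mm so its nib sits behind the bar, and backed the gripper off; the last wrist image shows it holding, but hand-in returned no verdict.

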